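Gauge a capped tube and bin it

TASK

Take the middle tube from the slanted orange rack by its cap and check its barrel in the steel slot gauge: with the tube square to the slanted plate and its cap above it, slide the middle of the barrel into the slot from the open lower edge as far as it will go, without forcing it. A tube that enters the wide first slot but stops at the narrower second one passes and is lowered into the rectangular tray; one that does not enter, or that runs on through the second slot to the end, fails and is lowered into the round tub. Let go of it there, and leave the other two tubes and everything else where they are.

Things in the scene. Friction and masses are not known exactly. Their poses are not given: they have to be found in the camera images.
- tube_a: Closed tube 122 mm long, about 0.1 kg: round stem 22 mm across (foot to 52 mm), thicker plain barrel (52 to 96 mm), square ribbed cap 38 mm wide (96 to 122 mm), sides square to x and y. The three differ only in barrel diameter: one 25, one 29, one 33.5 mm, not told which; caps hide it from above. Origin: centre of the foot's underside; z runs along the tube to the cap.
- tube_b: Closed tube 122 mm long, about 0.1 kg: round stem 22 mm across (foot to 52 mm), thicker plain barrel (52 to 96 mm), square ribbed cap 38 mm wide (96 to 122 mm), sides square to x and y. The three differ only in barrel diameter: one 25, one 29, one 33.5 mm, not told which; caps hide it from above. Origin: centre of the foot's underside; z runs along the tube to the cap.
- tube_c: Closed tube 122 mm long, about 0.1 kg: round stem 22 mm across (foot to 52 mm), thicker plain barrel (52 to 96 mm), square ribbed cap 38 mm wide (96 to 122 mm), sides square to x and y. The three differ only in barrel diameter: one 25, one 29, one 33.5 mm, not told which; caps hide it from above. Origin: centre of the foot's underside; z runs along the tube to the cap.
- tube_a_barrel (a point): point on the axis of tube_a half way up its barrel, 74 mm above the foot; axes as the tube's
- tube_b_barrel (a point): point on the axis of tube_b half way up its barrel, 74 mm above the foot; axes as the tube's
- tube_c_barrel (a point): point on the axis of tube_c half way up its barrel, 74 mm above the foot; axes as the tube's
- rack_block: Orange fixed rack block, 70 x 198 x 50 mm, three holes in a row along y, 66 mm apart; its top face slants 30 degrees, so the tubes lean with their caps towards the robot. Origin: mouth of the middle hole in the top face; z square to that face (tubes pull out along it), x up the slope, away from the robot. Holes 24 mm wide, 40 mm deep: 82 mm of each tube stands out.
- gauge_plate: Steel slot gauge, fixed: plate 12 mm thick, 100 mm wide, slanted 30 degrees like the rack, its slot open at the lower edge, on the robot's side. Origin: slot centre line, mid thickness, where the first slot begins, 115 mm above the table; x up the slope into the slot, y across it, z square to the plate, up. Below is a base 10 mm high; the posts stand 40 mm and more off the centre line.
- gauge_step (a point): point on the slot's centre line at the step, gauge_plate x = 30 mm. Along x: 45 degree lead-in -10 to 0 mm; first (GO) slot 30.5 mm wide, 0 to 30; second (NO-GO) slot 26.5 mm wide, 30 to 60; closed end; the plate ends at 76. The edges are hard: a barrel a few mm off the centre line can also catch on one of them
- gauge_end (a point): point on the slot's centre line at its closed end, gauge_plate x = 60 mm. A 33.5 mm barrel stops at the entrance (its axis near gauge_plate x = -7 mm), a 29 mm one at the step (near +24 mm), a 25 mm one at the closed end (near +47 mm)
- tray_in (a point): Rectangular white tray for tubes that pass, fixed, 160 mm (x) by 220 mm (y) outside, walls 5 mm thick and 55 mm high above the table; the point is the centre of its inner floor, 5 mm above the table
- tub_in (a point): Round white tub for tubes that fail, fixed, 200 mm across the rim, 184 mm across the foot, 70 mm high; the point is the centre of its inner floor, 5 mm above the table
- bottle: bystander: amber bottle, 60 mm across, 130 mm tall; origin at the centre of its base
- pen: bystander: marker pen lying down, 130 mm long along its x axis; origin under its middle
- tipbox: bystander: low box, 85 x 120 x 57 mm; origin at the centre of its base
- dish: bystander: flat clear dish, 90 mm across, 16 mm high; origin at the centre of its base
- pad: bystander: paper pad 110 x 90 x 12 mm; origin at the centre of its base
- jar: bystander: white jar, 64 mm across, 70 mm tall; origin at the centre of its base

How it is judged:
By the outcome, as a careful person would: the job done as asked, in the order asked, and still so for the second after the job is handed in, with the robot touching nothing.
It also fails if it takes over 48 s, if anything falls off the work surface, if the arm or the gripper's body presses on something with over 40 N, if the wrist force passes 120 N, or if a joint passes its speed limit or range.

ROBOT

A 6-joint arm with a two-finger parallel gripper is mounted at the origin on the work surface. World frame = base frame: x ahead of the robot, y to its left, z up, the work surface at z = 0. Lengths are in m, angles in rad, forces in N, time in s.
With the tool pointing down it reaches from about 0.25 to 0.725 m from the base axis. Payload 4 kg.
Tool frame: the origin (TCP) lies at the very end of the fingers, on their centre line; the grasp point (between the pads) lies 19 mm behind it; x points along the fingers, z is the direction in which the jaws open and shut, and the axes are right-handed (so a half turn about x gives the same grasp; the last joint's range is limited). The gripper opens to 85 mm and grips with 20 to 120 N. Pads are 22 mm wide; open, the fingers measure 114 mm over their backs; the gripper's body (76 mm by 85 mm) begins 54 mm behind the grasp point. The pads swing forward as they close: fully open they stand 13 mm farther back than shut.
Start: joints at [1.126, 0.241, 0.005, 1.335, 0, 1.571], TCP at [0.215, 0.451, 0.231] pointing down, gripper open.
Joint ranges: [-2.72, 2.72], [-1.05, 1.87], [-1.09, 1.28], [-1.99, 2.15], [-1.42, 1.44], [-3.14, 3.14]. Speed limits (rad/s): [2.79, 2.79, 3.14, 3.14, 3.14, 3.14].

INTERFACE

Orientations are given as a unit quaternion [x, y, z, w].
In Python, from workcell import bot gives the robot as it stands.
- The arm moves only by the tool apply_moves, never from a script. Its argument "targets" is one flat list of numbers, 7 for each row, row after row: the shift along the tool's x, y, z in units of 25 cm (1.0 is 25 cm), then the turn, a rotation vector about the tool's x, y, z in units of 0.5 rad (1.0 is 0.5 rad), then the opening, from 0 (shut) to 1 (fully open). In form: [tx, ty, tz, wx, wy, wz, claw, tx, ty, tz, wx, wy, wz, claw, ...]. A call has 1 to 12 rows; each row is the pose to reach, as a shift and turn from the pose commanded when the call began, along the tool's axes at that moment; what a row does not reach only later rows make up. A row lasts 1/12 s, in which the tool goes at most 41.7 mm and 7.16 degrees, less where a joint would pass 70% of its speed; a pose out of reach is approached as far as the arm can. A call with a number of a shift or a turn outside -1 to 1 is refused whole. A call with a gripper value outside its range is refused whole. The fingers move at their own pace and stop on an object; the grip force is fixed at half the most. Time passes only in rows, so rows that repeat a pose let the fingers close. It gives the time, the measured TCP pose, the force and the opening at its end, in the units of the state.
- bot.get_obs(): the state, without advancing time (a new reading comes with each control period).
- bot.camera(name): name is "scene" or "top" or "wrist"; returns (picture, depth): 420x560x3 uint8, red, green, blue; 420x560 float32, m along the optical axis (not along the pixel's ray), 0 where there is no reading.
- bot.camera_params(name): a dict with "fx", "fy", "cx", "cy" (pixels), "T" (4x4, takes a point from camera to world coordinates); the wrist camera has in their place "tool_from_camera" (4x4, takes a point from camera to tool coordinates, whose origin is the TCP and whose axes are the tool frame's). Camera axes: x right, y up, looking along -z (the intrinsics and any distortion apply to the point x, -y, -z); pixel columns grow to the right and rows downward; lengths in m; the calibration is good to about 2 mm. The wrist camera is an equidistant fisheye: a pixel r from the principal point sees the ray r / f radians off the axis. A picture is of the moment at which its call begins: read the wrist's pose just before it. camera_params takes no time and is no camera call.
- bot.job_done(): hands the job in, once; it reports no verdict.
The state is a dict: "clock": time; "joint_pos": joint angles; "joint_vel": joint speeds; "tau": joint torques, N m; "eef_pos": TCP position; "tool_rot": TCP orientation; "ft_force": force on the tool from outside, world axes, zero at the start; "ft_torque": the same for the moment, N m; "grip_width": finger opening in m.
Only numpy, scipy, OpenCV 4.12 (cv2) and the standard library are available. Lean on these libraries where they do the work, as an engineer would, in place of code of your own. Each camera call takes 0.05 s, during which the arm holds its last target.

## Working session

There is one attempt and no reset: what is moved stays moved. The work goes in short steps, Python scripts to look and compute and a tool call to move; the robot and the scene stay as the last step left them, time stands still between calls to the robot, and variables do not carry over. Pictures are saved under pics/ and viewed, and the job is handed in when it is done.

Besides the shell and the picture viewer there is one more tool, called after "Emit:" in YAML: its name, and indented under it one key for each argument. apply_moves: Moves the arm, as the interface text tells. Its arguments: {"type":"object","properties":{"targets":{"type":"array"}},"required":["targets"]}

```bash
ls; mkdir -p pics; python3 - <<'E'
from workcell import bot
import cv2,numpy as np
print(bot.get_obs())
for n in ["scene","top","wrist"]:
    p,d=bot.camera(n); cv2.imwrite(f"pics/{n}0.png",p[...,::-1]); np.save(f"pics/{n}0.npy",d)
    print(n,bot.camera_params(n), (d>0).mean(), d.min(), d.max())
E
```

```text
pics
{'clock': 0.0, 'joint_pos': array([1.12599135e+00, 2.41434569e-01, 3.70212891e-03, 1.33520269e+00,
       4.06888895e-07, 1.57082013e+00]), 'joint_vel': array([ 9.56737024e-05,  2.20351809e-05, -2.00918191e-04,  5.80097989e-04,
       -2.79657637e-04,  1.32586627e-03]), 'tau': array([-1.09881021e-03, -3.72318041e+01,  2.52408063e+01,  1.70151133e-02,
       -3.31080435e-05,  1.24179996e-05]), 'eef_pos': array([0.21486346, 0.4507655 , 0.23039375]), 'tool_rot': array([-0.37779453,  0.59861565,  0.37698757,  0.59733656]), 'ft_force': array([ 0.37639314, -0.6674965 , -0.15243114]), 'ft_torque': array([-0.01575398, -0.01830633, -0.00855671]), 'grip_width': 0.08545415438685122}
scene {'fx': 433.7552327680945, 'fy': 433.7552327680945, 'cx': 284.8386592457, 'cy': 208.42605106347077, 'T': array([[-0.12089554, -0.75323945,  0.64654048,  1.32964896],
       [ 0.99264032, -0.09634862,  0.07336309,  0.17175286],
       [ 0.00703331,  0.65065142,  0.75934397,  1.04663291],
       [ 0.        ,  0.        ,  0.        ,  1.        ]])} 0.9960671768707483 0.0 3.4273043
top {'fx': 407.9017471214
[... 171 characters left out ...]
 0.00833898, -0.02311687,  0.05701123],
       [-0.02260163,  0.05733585,  0.99809908,  1.0821906 ],
       [ 0.        ,  0.        ,  0.        ,  1.        ]])} 0.9961734693877551 0.0 1.9362365
wrist {'fx': 325.19226210127806, 'fy': 325.19226210127806, 'cx': 279.2727125609857, 'cy': 211.4006433879694, 'tool_from_camera': array([[-1.55022587e-04,  3.13159217e-01, -9.49700627e-01,
        -1.43148176e-01],
       [ 1.12787839e-05,  9.49700639e-01,  3.13159220e-01,
         8.02364141e-02],
       [ 9.99999988e-01,  3.78352841e-05, -1.50757105e-04,
        -1.16499218e-04],
       [ 0.00000000e+00,  0.00000000e+00,  0.00000000e+00,
         1.00000000e+00]])} 0.9960416666666667 0.0 1.5367674
```

View pics/scene0.png

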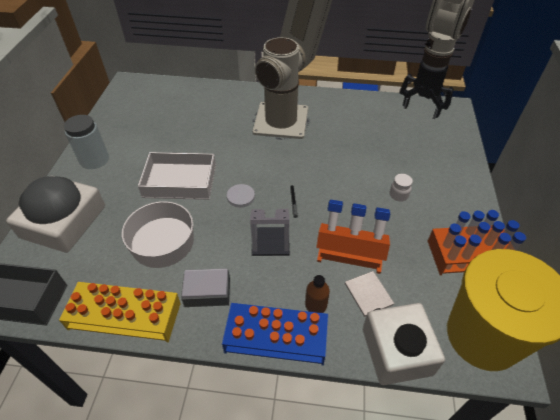

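View pics/top0.png

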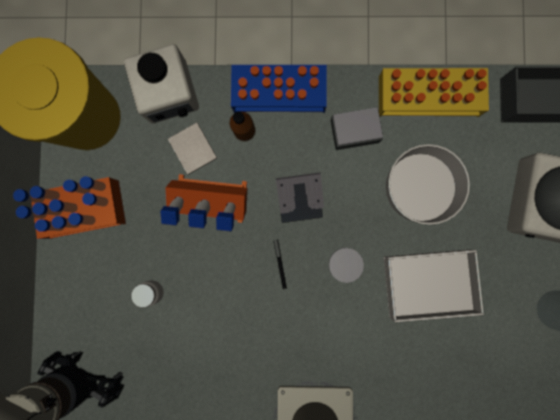

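View pics/wrist0.png

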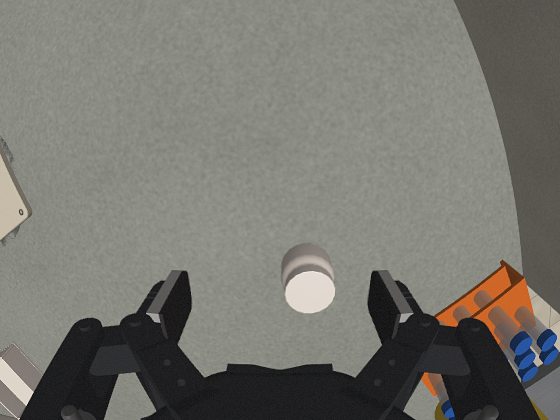

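The scene view shows the slanted rack with three blue-capped tubes at about (352,235), the gauge at (270,232), the tray at (178,174) and the tub at (158,232). In the top view the caps are at (171,215), (198,218) and (225,221), and the gauge is at (300,197).

```bash
cat > h.py <<'E'
from workcell import bot
import cv2,numpy as np
from scipy.spatial.transform import Rotation as R
def cloud(n,d):
    P=bot.camera_params(n); v,u=np.mgrid[0:d.shape[0],0:d.shape[1]]
    c=np.stack([(u-P['cx'])/P['fx']*d,-(v-P['cy'])/P['fy']*d,-d],-1)
    w=c@P['T'][:3,:3].T+P['T'][:3,3]; w[d<=0]=np.nan; return w
def proj(n,X):
    P=bot.camera_params(n); c=(np.asarray(X)-P['T'][:3,3])@P['T'][:3,:3]
    return np.stack([P['cx']+P['fx']*c[...,0]/-c[...,2],P['cy']-P['fy']*c[...,1]/-c[...,2]],-1)
E
python3 - <<'E'
from h import *
for n in ["scene","top"]:
    p=cv2.imread(f"pics/{n}0.png"); d=np.load(f"pics/{n}0.npy"); W=cloud(n,d); np.save(f"pics/{n}W.npy",W)
    pts={"top":[(270,300),(330,350),(198,218),(171,215),(225,221),(290,180),(310,180),(300,210),(430,285),(430,185)],"scene":[(230,110),(335,204),(358,211),(382,214),(270,240),(178,178),(158,238)]}[n]
    for u,v in pts: print(n,(u,v),W[v,u].round(3))
    hsv=cv2.cvtColor(p,cv2.COLOR_BGR2HSV)
    m=cv2.inRange(hsv,(105,120,40),(125,255,255))
    k,l,s,c=cv2.connectedComponentsWithStats(m)
    for i in range(1,k):
        if s[i,4]>60: 
            w=W[l==i]; w=w[np.isfinite(w[:,0])]; print(n,'blue',s[i],c[i].round(1),np.median(w,0).round(3))
    b={"top":(150,160,330,245),"scene":(230,185,400,280)}[n]
    cv2.imwrite(f"pics/{n}_crop.png",cv2.resize(p[b[1]:b[3],b[0]:b[2]],None,fx=4.4,fy=4.4,interpolation=cv2.INTER_CUBIC))
E
```

```text
scene (230, 110) [-0.042 -0.206 -0.001]
scene (335, 204) [0.525 0.22  0.141]
scene (358, 211) [0.537 0.285 0.135]
scene (382, 214) [0.543 0.35  0.139]
scene (270, 240) [0.574 0.043 0.009]
scene (178, 178) [ 0.359 -0.299  0.01 ]
scene (158, 238) [ 0.606 -0.29   0.005]
scene blue [ 461   27   85  136 4129] [497.1  97.8] [-0.625  1.021 -0.234]
scene blue [343  82  35   9 219] [360.1  86.2] [-0.885  0.352 -0.401]
scene blue [328 200  15  12 148] [335.  205.5] [0.528 0.221 0.135]
scene blue [352 204  14  12 150] [358.5 209.5] [0.534 0.286 0.136]
scene blue [375 208  15  13 157] [382.3 213.6] [0.541 0.352 0.135]
scene blue [473 211  12  10  90] [478.3 215.3] [0.514 0.611 0.139]
scene blue [487 210  12  10  92] [492.5 214.6] [0.507 0.651 0.139]
scene blue [459 212  11  10  90] [464.1 216.2] [0.524 0.572 0.139]
scene blue [493 221  12  10  93] [498.4 225.6] [0.546 0.658 0.14 ]
scene blue [507 220  13  11 106] [512.6 225. ] [0.538 0.697 0.138]
scene blue [479 222  11  10  90] [483.7 226.5] [0.554 0.619 0.14 ]
scene blue [450 224  11  10  92] [454.7 228.3] [0.569 0.541 0.139]
scene blue [500 2
[... 964 characters left out ...]
189  13  13 139] [ 19.1 194.9] [0.572 0.706 0.139]
top blue [ 83 193  12  11 105] [ 88.6 198.4] [0.566 0.54  0.138]
top blue [ 49 200  13  11 114] [ 55.3 205.3] [0.549 0.617 0.138]
top blue [ 32 203  13  12 120] [ 38.4 208.6] [0.539 0.658 0.138]
top blue [ 16 206  13  12 134] [ 21.8 211.6] [0.534 0.697 0.138]
top blue [161 207  18  18 283] [169.2 215.5] [0.526 0.349 0.134]
top blue [189 210  17  18 276] [196.9 218.4] [0.521 0.284 0.134]
top blue [216 213  17  18 272] [224.4 221.4] [0.515 0.219 0.134]
top blue [ 69 214  12  11 108] [ 74.7 218.8] [0.516 0.569 0.139]
top blue [ 52 217  13  11 116] [ 58.  222.1] [0.509 0.61  0.138]
top blue [ 35 220  13  11 111] [ 41.3 225. ] [0.502 0.649 0.139]
```

View pics/scene_crop.png

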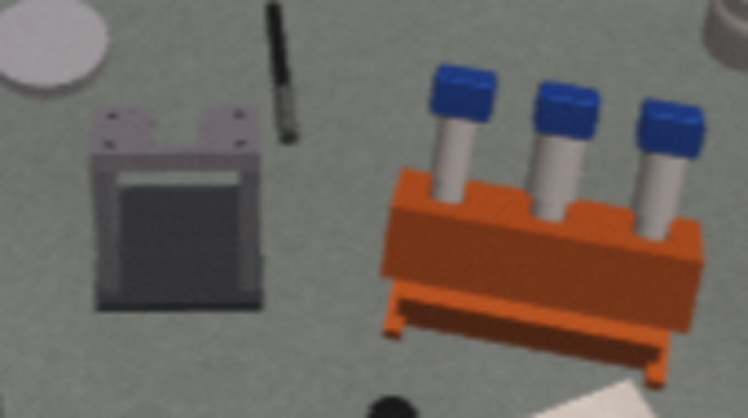

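View pics/top_crop.png

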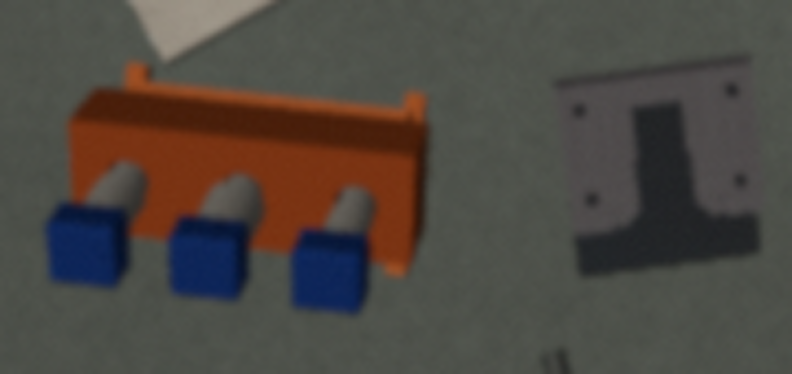

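```bash
python3 - <<'E'
from h import *
def plane(w):
    best=None; rng=np.random.default_rng(0)
    for _ in range(400):
        a=w[rng.choice(len(w),3,replace=False)]; n=np.cross(a[1]-a[0],a[2]-a[0]); L=np.linalg.norm(n)
        if L<1e-7: continue
        n/=L; i=abs((w-a[0])@n)<.0025
        if best is None or i.sum()>best.sum(): best=i
    q=w[best]; c=q.mean(0); n=np.linalg.svd(q-c)[2][2]; n*=np.sign(n[2]); return c,n,best
Rall=[]
for n in ["scene","top"]:
    p=cv2.imread(f"pics/{n}0.png"); W=np.load(f"pics/{n}W.npy"); hsv=cv2.cvtColor(p,cv2.COLOR_BGR2HSV)
    m=cv2.inRange(hsv,(3,150,60),(15,255,255))>0
    sel=m&(W[...,1]>.15)&(W[...,1]<.45)&(W[...,2]>.03)&(W[...,0]>.45)&(W[...,0]<.75)
    w=W[sel]; c,nn,i=plane(w); q=w[i]; print(n,'rack face',c.round(4),nn.round(3),len(q),q.min(0).round(3),q.max(0).round(3),'tilt',np.degrees(np.arccos(nn[2])),'yaw',np.degrees(np.arctan2(-nn[1],-nn[0])))
    print(cv2.minAreaRect((q[:,:2]*1000).astype(np.float32)))
    # caps
    mb=cv2.inRange(hsv,(105,120,30),(125,255,255))>0
    for y0 in (.217,.283,.349):
        w=W[mb&(abs(W[...,1]-y0)<.028)&(W[...,2]>.09)&(W[...,0]>.45)&(W[...,0]<.6)]
        c,nn,i=plane(w);q=w[i]; print('  cap',len(w),i.sum(),c.round(4),nn.round(3))
    # gauge
    sel=(W[...,1]>-.03)&(W[...,1]<.11)&(W[...,0]>.5)&(W[...,0]<.68)&(W[...,2]>.09)&(W[...,2]<.19)
    w=W[sel];c,nn,i=plane(w);q=w[i]; print(n,'gauge',c.round(4),nn.round(3),len(q),q.min(0).round(3),q.max(0).round(3),'tilt',np.degrees(np.arccos(nn[2])),'yaw',np.degrees(np.arctan2(-nn[1],-nn[0])))
    print(cv2.minAreaRect((q[:,:2]*1000).astype(np.float32)))
E
```

```text
scene rack face [0.6048 0.28   0.0601] [ 0.869 -0.088  0.487] 963 [0.583 0.182 0.03 ] [0.63  0.377 0.086] tilt 60.86090415859832 yaw 174.22452350071015
((606.3189697265625, 279.0181579589844), (195.0249481201172, 33.64482116699219), 84.33575439453125)
  cap 148 75 [0.5294 0.2215 0.1354] [ 0.894 -0.062  0.444]
  cap 149 86 [0.5372 0.2859 0.1358] [ 0.804 -0.035  0.593]
  cap 155 78 [0.5437 0.3518 0.1351] [0.855 0.005 0.519]
scene gauge [0.5884 0.0446 0.142 ] [-0.489 -0.071  0.87 ] 361 [ 0.538 -0.012  0.115] [0.627 0.099 0.162] tilt 29.592445785293634 yaw 8.258616064454262
((583.3482666015625, 44.041542053222656), (78.25267028808594, 103.75619506835938), 7.495700359344482)
top rack face [0.5679 0.2768 0.0693] [-0.497  0.051  0.866] 1111 [0.521 0.18  0.046] [0.6   0.38  0.085] tilt 29.97196117387144 yaw -5.857124005964047
((561.8419799804688, 281.21710205078125), (197.99969482421875, 61.66410446166992), 83.74916076660156)
  cap 272 196 [0.5103 0.2199 0.1345] [-0.513  0.06   0.856]
  cap 278 182 [0.5159 0.2848 0.1343] [-0.549  0.051  0.834]
  cap 285 183 [0.5225 0.3501 0.134 ] [-0.554  0.015  0.833]
top gauge [0.5837 0.0442 0.139 ] [-0.495 -0.067  0.866] 1029 [ 0.536 -0.012  0.114] [0.623 0.098 0.16 ] tilt 29.951176576692387 yaw 7.668635445529479
((580.3812255859375, 43.20460510253906), (76.54097747802734, 103.76380157470703), 8.350141525268555)
```

```bash
cat >> h.py <<'E'
def frame(tilt,yaw):  # x up slope, z square to plate
    return R.from_euler('ZY',[yaw,-tilt],degrees=True).as_matrix()
def toolR(F,flip=1):   # tool x=-Fz, tool z=flip*Fx
    x=-F[:,2]; z=flip*F[:,0]; return np.stack([x,np.cross(z,x),z],1)
def delta(Rt,pt,base=None):
    if base is None:
        o=bot.get_obs(); base=(R.from_quat(o['tool_rot']).as_matrix(),o['eef_pos'])
    R0,p0=base; t=R0.T@(np.asarray(pt)-p0)/.25; w=R.from_matrix(R0.T@Rt).as_rotvec()/.5
    return t.round(4),w.round(4)
RACK=frame(30,-5.9); GAUGE=frame(30,7.9)
E
python3 - <<'E'
from h import *
print(RACK.round(3))
R0=R.from_quat(bot.get_obs()['tool_rot']).as_matrix(); print(R0.round(3))
cap=np.array([.519,.285,.135])
for f in (1,-1): print(f,delta(toolR(RACK,f),cap+.09*RACK[:,2]))
E
```

```text
[[ 0.861  0.103 -0.497]
 [-0.089  0.995  0.051]
 [ 0.5    0.     0.866]]
[[-0.001 -0.903  0.43 ]
 [-0.001  0.43   0.903]
 [-1.    -0.    -0.002]]
1 (array([ 0.0709, -1.2138, -0.136 ]), array([ 2.3993, -0.9136, -0.6408]))
-1 (array([ 0.0709, -1.2138, -0.136 ]), array([-3.7244,  0.7022, -1.0012]))
```

Emit:
apply_moves:
  targets: [0, -0.1, 0, 0.2, -0.07, -0.05, 1, 0, -0.2, -0.02, 0.45, -0.17, -0.12, 1, 0, -0.35, -0.04, 0.7, -0.27, -0.19, 1, 0, -0.5, -0.05, 0.96, -0.37, -0.26, 1, 0, -0.5, -0.05, 0.96, -0.37, -0.26, 1]

```text
clock: 0.57
eef_pos: [0.3257, 0.3829, 0.2311]
tool_rot: [-0.224, 0.587, 0.214, 0.748]
ft_force: [-0.2, 0.1, -0.0]
grip_width: 0.0851
```

```bash
cat > d.py <<'E'
from h import *
cap=np.array([.519,.285,.135]); print(bot.get_obs()['clock'],delta(toolR(RACK,1),cap+.09*RACK[:,2]),bot.get_obs()['joint_pos'].round(2))
E
python3 d.py
```

```text
0.5667 (array([ 0.1791, -0.6418,  0.2309]), array([ 1.4199, -0.5349, -0.3761])) [ 0.95  0.11 -0.18  1.1  -0.15  1.88]
```

Emit:
apply_moves:
  targets: [0.03, -0.11, 0.03, 0.25, -0.1, -0.07, 1, 0.06, -0.21, 0.07, 0.45, -0.18, -0.13, 1, 0.09, -0.32, 0.11, 0.7, -0.27, -0.2, 1, 0.12, -0.42, 0.15, 0.92, -0.35, -0.25, 1, 0.12, -0.42, 0.15, 0.92, -0.35, -0.25, 1]

```text
clock: 0.98
eef_pos: [0.4214, 0.3234, 0.2167]
tool_rot: [-0.066, 0.54, 0.048, 0.838]
ft_force: [0.5, -0.4, -0.6]
grip_width: 0.0853
```

```bash
python3 d.py
```

```text
0.9833 (array([ 0.0997, -0.1646,  0.162 ]), array([ 0.5074, -0.1892, -0.1291])) [ 0.82  0.08 -0.31  0.87 -0.3   2.18]
```

Emit:
apply_moves:
  targets: [0.05, -0.08, 0.08, 0.25, -0.1, -0.07, 0.8, 0.1, -0.16, 0.16, 0.48, -0.18, -0.12, 0.8, 0.1, -0.16, 0.16, 0.48, -0.18, -0.12, 0.8, 0.1, -0.16, 0.16, 0.48, -0.18, -0.12, 0.8]

```text
clock: 1.32
eef_pos: [0.4723, 0.2932, 0.2131]
tool_rot: [0.019, 0.503, -0.036, 0.863]
ft_force: [-0.3, 0.3, 0.4]
grip_width: 0.0684
```

```bash
python3 d.py; python3 - <<'E'
from h import *
o=bot.get_obs();p,d=bot.camera("wrist");cv2.imwrite("pics/w1.png",p[...,::-1]);np.save("pics/w1.npy",d)
np.savez("pics/w1o.npz",q=o['tool_rot'],p=o['eef_pos'])
print(o['grip_width'])
E
```

```text
1.3167 (array([ 0.005 , -0.0136,  0.0074]), array([ 0.0393, -0.015 , -0.016 ])) [ 0.76  0.11 -0.33  0.77 -0.38  2.34]
0.06839175609003452
```

View pics/w1.png

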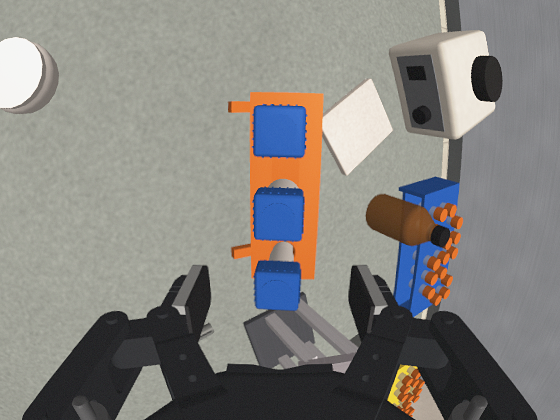

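```bash
cat >> h.py <<'E'
def wrays(shape=(420,560)):
    P=bot.camera_params('wrist'); v,u=np.mgrid[0:shape[0],0:shape[1]]
    dx=u-P['cx']; dy=v-P['cy']; r=np.hypot(dx,dy)+1e-9; th=r/P['fx']
    s=np.sin(th)/np.cos(th); return np.stack([dx/r*s,-dy/r*s,-np.ones_like(r)],-1)
def wcloud(d,q,p,tool=False):
    P=bot.camera_params('wrist'); T=P['tool_from_camera']
    c=wrays()*d[...,None]; t=c@T[:3,:3].T+T[:3,3]; t[d<=0]=np.nan
    return t if tool else t@R.from_quat(q).as_matrix().T+p
def wshot(name):
    o=bot.get_obs();p,d=bot.camera("wrist");p=p[...,::-1].copy();cv2.imwrite(f"pics/{name}.png",p);np.save(f"pics/{name}.npy",d)
    np.savez(f"pics/{name}o.npz",q=o['tool_rot'],p=o['eef_pos']); return p,d,o
def wload(n):
    z=np.load(f"pics/{n}o.npz"); return cv2.imread(f"pics/{n}.png"),np.load(f"pics/{n}.npy"),dict(tool_rot=z['q'],eef_pos=z['p'])
E
python3 - <<'E'
from h import *
p,d,o=wload('w1'); W=wcloud(d,o['tool_rot'],o['eef_pos'])
for (u,v) in [(150,50),(150,150),(278,131),(279,213),(277,285),(290,165)]: print((u,v),W[v,u].round(4))
hsv=cv2.cvtColor(p,cv2.COLOR_BGR2HSV); m=cv2.inRange(hsv,(105,120,40),(125,255,255))
ref=None
for nm,(u,v) in dict(c=(278,131),m=(279,213),a=(277,285)).items():
    F=RACK; q=(W-W[v,u])@F   # rack coords
    sel=(m>0)&(abs(q[...,2])<.003)&(np.hypot(q[...,0],q[...,1])<.03)
    pts=W[sel]; c=pts.mean(0); n=np.linalg.svd(pts-c)[2][2]; n*=np.sign(n[2])
    r=(pts@F); lo,hi=np.percentile(r,1,0),np.percentile(r,99,0); ctr=F@((lo+hi)/2)
    rect=cv2.minAreaRect((r[:,:2]*1000).astype(np.float32))
    print(nm,c.round(4),ctr.round(4),n.round(3),(hi-lo).round(4),rect[1:])
# rack face
m=cv2.inRange(hsv,(5,150,120),(18,255,255))>0
F=RACK; mid=W[213,279]; q=(W-mid)@F
sel=m&(abs(q[...,2]+.082)<.006); pts=W[sel]; c=pts.mean(0); n=np.linalg.svd(pts-c)[2][2]; n*=np.sign(n[2]); r=pts@F
print('face',sel.sum(),n.round(3),np.median(q[sel],0).round(4),((np.percentile(q[sel],1,0)+np.percentile(q[sel],99,0))/2).round(4),cv2.minAreaRect((q[sel][:,:2]*1000).astype(np.float32)))
E
```

```text
(150, 50) [0.4574 0.4396 0.0011]
(150, 150) [0.4457 0.3377 0.0005]
(278, 131) [0.5216 0.3528 0.1339]
(279, 213) [0.5171 0.2914 0.1345]
(277, 285) [0.5099 0.2293 0.135 ]
(290, 165) [0.569  0.309  0.0676]
c [0.5225 0.3528 0.1341] [0.5224 0.3527 0.1339] [-0.541  0.06   0.839] [0.036  0.0358 0.0044] ((37.791282653808594, 36.695194244384766), 1.1109073162078857)
m [0.5163 0.2884 0.1342] [0.5162 0.2877 0.1339] [-0.539  0.071  0.839] [0.0368 0.0358 0.0047] ((37.659488677978516, 37.64307403564453), 0.186368927359581)
a [0.5097 0.2229 0.1342] [0.5093 0.2219 0.134 ] [-0.536  0.063  0.842] [0.0359 0.0363 0.004 ] ((38.07672119140625, 37.623817443847656), 89.17939758300781)
face 5864 [-0.497  0.05   0.866] [ 0.0213  0.0156 -0.0825] [ 0.0046 -0.0022 -0.0825] ((4.81184196472168, -4.4523162841796875), (69.6758804321289, 197.50682067871094), 0.1441877782344818)
```

```bash
cat > d.py <<'E'
from h import *
C=frame(32.5,-5.9); top=np.array([.5162,.2875,.1339]); print(bot.get_obs()['clock'])
for h in (.03,-.03): print(delta(toolR(C),top+h*C[:,2]))
E
python3 d.py
```

```text
1.3667
(array([ 0.2449, -0.0088, -0.0089]), array([ 0.0408, -0.1018, -0.0189]))
(array([ 0.4846, -0.0112,  0.0033]), array([ 0.0408, -0.1018, -0.0189]))
```

Emit:
apply_moves:
  targets: [0.12, -0.005, -0.009, 0.04, -0.1, -0.02, 0.8, 0.245, -0.009, -0.009, 0.04, -0.1, -0.02, 0.8, 0.33, -0.01, -0.005, 0.04, -0.1, -0.02, 0.8, 0.41, -0.01, 0, 0.04, -0.1, -0.02, 0.8, 0.484, -0.011, 0.003, 0.04, -0.1, -0.02, 0.8, 0.484, -0.011, 0.003, 0.04, -0.1, -0.02, 0.8, 0.484, -0.011, 0.003, 0.04, -0.1, -0.02, 0.8]

```text
clock: 1.95
eef_pos: [0.5321, 0.286, 0.1084]
tool_rot: [0.024, 0.481, -0.045, 0.875]
ft_force: [0.2, -0.3, -0.0]
grip_width: 0.0682
```

```bash
python3 d.py; python3 -c "
from h import *
wshot('w2')"
```

```text
1.95
(array([-0.2401, -0.001 ,  0.0007]), array([ 0.0012, -0.0024,  0.0024]))
(array([-0.0001, -0.0007,  0.001 ]), array([ 0.0012, -0.0024,  0.0024]))
```

View pics/w2.png

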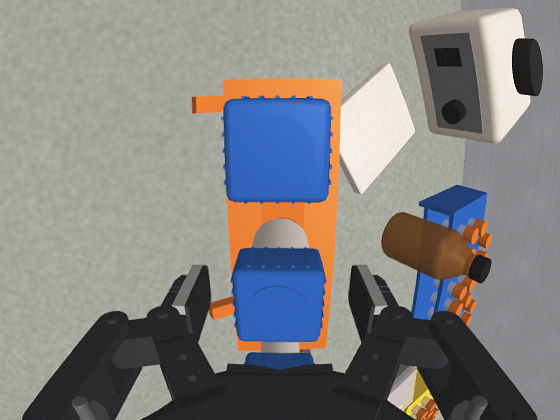

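The middle cap sits between the jaws at about (279,300), the +y neighbour is at (275,150), and the third cap is just hidden below. I'll close the gripper.

Emit:
apply_moves:
  targets: [0, 0, 0, 0, 0, 0, 0, 0, 0, 0, 0, 0, 0, 0, 0, 0, 0, 0, 0, 0, 0, 0, 0, 0, 0, 0, 0, 0, 0, 0, 0, 0, 0, 0, 0, 0, 0, 0, 0, 0, 0, 0]

```text
clock: 2.5
eef_pos: [0.5329, 0.2868, 0.1109]
tool_rot: [0.026, 0.479, -0.045, 0.876]
ft_force: [-5.6, 0.2, 6.4]
grip_width: 0.0375
```

```bash
python3 - <<'E'
from h import *
p,d,o=wshot('w3'); print(bot.get_obs()['grip_width'],bot.get_obs()['ft_force'])
for n in ('w2','w3'):
    p,d,o=wload(n); t=wcloud(d,0,0,True); hsv=cv2.cvtColor(p,cv2.COLOR_BGR2HSV); m=cv2.inRange(hsv,(105,120,40),(125,255,255))>0
    s=m&(abs(t[...,1])<.03)&(t[...,0]<-.02)&(t[...,0]>-.05)&(abs(t[...,2])<.03)
    q=t[s]; top=q[q[:,0]<np.percentile(q[:,0],60)+.0]
    x0=np.median(q[:,0]); f=q[abs(q[:,0]-x0)<.003]
    c=f.mean(0); nn=np.linalg.svd(f-c)[2][2]; print(n,len(q),x0.round(4),((f.min(0)+f.max(0))/2).round(4),np.ptp(f,0).round(4),(nn*np.sign(-nn[0])).round(3),cv2.minAreaRect((f[:,1:]*1000).astype(np.float32)))
E
```

```text
0.03677191453526201 [-5.57482273 -0.11395337  5.43390458]
w2 7098 -0.0302 [-0.0299 -0.     -0.0001] [0.0056 0.0391 0.0384] [-1.     0.019 -0.013] ((-0.17464256286621094, -0.18744468688964844), (38.34765625, 39.09575271606445), 89.3930892944336)
w3 6650 -0.0282 [-0.0279 -0.0012  0.0003] [0.0055 0.0394 0.0377] [-1.     0.02   0.008] ((-1.2083778381347656, 0.2933845520019531), (39.43313980102539, 37.74867248535156), 0.19551795721054077)
```

View pics/w3.png

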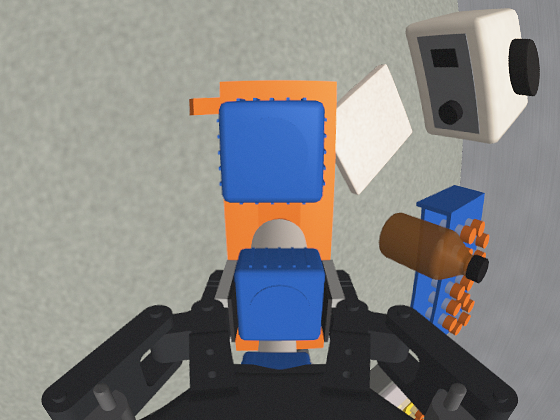

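```bash
cat > d.py <<'E'
from h import *
import sys
o=bot.get_obs(); p=o['eef_pos']; print(o['clock'],o['ft_force'].round(1))
print(delta(toolR(frame(32.8,-5.9)),p+.03*RACK[:,2]))
print(delta(toolR(RACK),p+.11*RACK[:,2]))
E
python3 d.py
```

```text
2.55 [-5.6 -0.1  5.4]
(array([-0.1199,  0.0002,  0.0055]), array([-0.003 , -0.006 , -0.0037]))
(array([-0.4395,  0.0008,  0.0202]), array([-0.0029,  0.0918, -0.0038]))
```

Emit:
apply_moves:
  targets: [-0.03, 0, 0.001, 0, 0, 0, 0, -0.08, 0, 0.004, 0, 0, 0, 0, -0.14, 0, 0.006, 0, 0.01, 0, 0, -0.22, 0, 0.01, 0, 0.03, 0, 0, -0.3, 0, 0.014, 0, 0.06, 0, 0, -0.4, 0, 0.018, 0, 0.09, 0, 0, -0.45, 0, 0.02, 0, 0.09, 0, 0, -0.45, 0, 0.02, 0, 0.09, 0, 0]

```text
clock: 3.22
eef_pos: [0.4774, 0.2931, 0.2108]
tool_rot: [0.028, 0.498, -0.044, 0.866]
ft_force: [0.4, -0.2, -0.3]
grip_width: 0.037
```

```bash
cat > d.py <<'E'
from h import *
o=bot.get_obs(); print(o['clock'],o['ft_force'].round(1),o['grip_width'],o['joint_pos'].round(2))
G=GAUGE; org=np.array([.5837,.0442,.139])-.006*G[:,2]-.035*G[:,0]; 
# correct origin to height .115
print('org guess',org)
print(delta(toolR(G),org+G@[-.05,-.07,.12]))
E
python3 d.py;python3 -c "
from h import *
wshot('w4')"
```

```text
3.2167 [ 0.4 -0.2 -0.3] 0.036995650332703044 [ 0.76  0.11 -0.34  0.75 -0.39  2.36]
org guess [0.55664831 0.04044627 0.11630385]
(array([ 0.0912, -1.3432,  0.046 ]), array([-0.4227,  0.0088,  0.2335]))
```

View pics/w4.png

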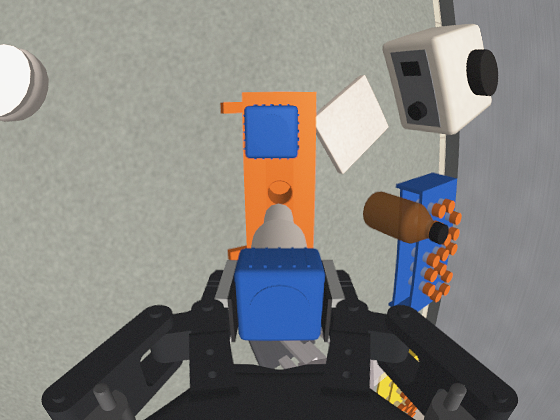

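Emit:
apply_moves:
  targets: [-0.13, 0, 0, 0, 0, 0, 0, -0.27, 0, 0, 0, 0, 0, 0, -0.3, -0.05, -0.05, 0, 0, 0, 0, -0.3, -0.18, -0.1, -0.05, 0, 0.03, 0, -0.3, -0.32, -0.1, -0.1, 0, 0.06, 0, -0.3, -0.47, -0.1, -0.15, 0, 0.09, 0, -0.3, -0.62, -0.1, -0.2, 0, 0.12, 0, -0.3, -0.75, -0.1, -0.25, 0, 0.14, 0, -0.3, -0.88, -0.1, -0.3, 0, 0.16, 0, -0.3, -0.95, -0.1, -0.34, 0, 0.19, 0, -0.3, -0.95, -0.1, -0.34, 0, 0.19, 0]

```text
clock: 4.18
eef_pos: [0.3919, 0.0574, 0.2576]
tool_rot: [-0.022, 0.501, 0.035, 0.865]
ft_force: [-0.2, 0.6, -1.1]
grip_width: 0.037
```

```bash
python3 d.py
```

```text
4.1833 [-0.2  0.6 -1.1] 0.03696211581616359 [ 0.19 -0.39 -0.64  0.8  -0.06  1.66]
org guess [0.55664831 0.04044627 0.11630385]
(array([ 0.344 , -0.4233,  0.0952]), array([-0.0923, -0.0049,  0.0614]))
```

Emit:
apply_moves:
  targets: [0.03, -0.12, 0.02, -0.03, 0, 0.02, 0, 0.08, -0.25, 0.05, -0.06, 0, 0.04, 0, 0.15, -0.36, 0.08, -0.09, 0, 0.06, 0, 0.22, -0.42, 0.09, -0.09, 0, 0.06, 0, 0.3, -0.42, 0.09, -0.09, 0, 0.06, 0, 0.3, -0.42, 0.09, -0.09, 0, 0.06, 0, 0.3, -0.42, 0.09, -0.09, 0, 0.06, 0]

```text
clock: 4.77
eef_pos: [0.4581, -0.0374, 0.2031]
tool_rot: [-0.035, 0.501, 0.063, 0.862]
ft_force: [-0.1, 0.4, -0.8]
grip_width: 0.0369
```

```bash
python3 d.py;python3 -c "
from h import *
wshot('w5')"
```

```text
4.7667 [-0.1  0.4 -0.8] 0.03692552815762335 [-0.19 -0.17 -0.64  0.61  0.17  1.28]
org guess [0.55664831 0.04044627 0.11630385]
(array([ 0.037 , -0.0259,  0.0016]), array([ 0.0076, -0.0123, -0.0119]))
```

View pics/w5.png

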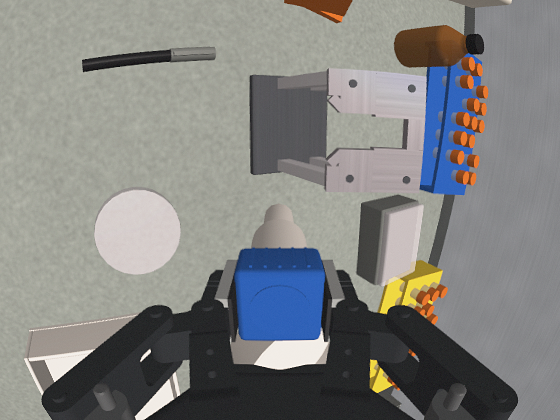

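The wrist view shows the plate from about (328,70) to (428,190), with the slot opening towards the robot at about (335,130). The tube is in hand, with its foot near (279,212).

```bash
python3 - <<'E'
from h import *
p,d,o=wload('w5'); W=wcloud(d,o['tool_rot'],o['eef_pos'])
G=GAUGE; org=np.array([.5566,.0404,.1155])
v,u=np.mgrid[0:420,0:560]
for it in range(2):
    q=(W-org)@G
    s=(abs(q[...,2]-.006)<(.008 if it==0 else .004))&(abs(q[...,1])<.06)&(q[...,0]>-.02)&(q[...,0]<.09)
    f=W[s]; c=f.mean(0); n=np.linalg.svd(f-c)[2][2]; n*=np.sign(n[2])
    print(len(f),n.round(4),'tilt',np.degrees(np.arccos(n[2])),'yaw',np.degrees(np.arctan2(-n[1],-n[0])),'zoff',np.median(q[s][:,2]))
    r=cv2.minAreaRect((q[s][:,:2]*1000).astype(np.float32)); print(r)
qs=q[s]
# slot edges per x bin
for x in np.arange(-8,76,4)/1e3:
    b=qs[abs(qs[:,0]-x)<.002]; y=np.sort(b[:,1]); g=np.diff(y); i=g.argmax()
    print(int(x*1e3),(y[0]*1e3).round(1),(y[-1]*1e3).round(1),'gap',(y[i]*1e3).round(1),(y[i+1]*1e3).round(1))
for y in np.arange(-45,46,10)/1e3:
    b=qs[abs(qs[:,1]-y)<.002]; print('y',int(y*1e3),(b[:,0].min()*1e3).round(1),(b[:,0].max()*1e3).round(1))
E
```

```text
9021 [-0.4968 -0.0713  0.8649] tilt 30.123013964734653 yaw 8.163481163335456 zoff 0.00660538953358429
((32.27735900878906, -0.35686492919921875), (87.72065734863281, 103.95081329345703), 0.05171285197138786)
8861 [-0.4952 -0.0708  0.8659] tilt 30.013421740439817 yaw 8.139586929137584 zoff 0.006623101545000627
((32.282447814941406, -0.3569374084472656), (87.7024154663086, 103.95242309570312), 0.07057636231184006)
-8 -52.2 51.4 gap -21.2 19.9
-4 -52.1 50.9 gap -16.1 15.9
0 -52.0 51.3 gap -15.1 15.2
4 -52.0 51.4 gap -15.9 15.3
8 -51.8 51.5 gap -15.7 15.5
12 -51.8 51.1 gap -15.7 15.7
16 -51.8 51.3 gap -15.5 15.8
20 -51.7 51.6 gap -15.2 15.3
24 -51.6 51.2 gap -15.2 15.5
28 -51.6 51.4 gap -13.8 13.2
32 -52.2 51.1 gap -13.6 13.4
36 -52.3 51.4 gap -13.5 13.7
40 -52.1 51.6 gap -13.4 13.1
44 -52.3 51.3 gap -13.1 13.3
48 -51.9 51.5 gap -13.7 13.6
52 -52.0 51.3 gap -13.6 13.2
56 -51.9 51.6 gap -13.2 13.4
60 -51.8 51.2 gap -43.5 -42.6
64 -51.9 51.6 gap -16.5 -15.6
68 -51.7 51.4 gap -28.7 -27.8
72 -51.6 51.7 gap -32.2 -31.3
y -45 -11.4 75.2
y -35 -11.2 74.8
y -25 -11.1 75.0
y -15 -3.1 75.1
y -5 58.5 74.9
y 5 58.3 75.0
y 15 -2.9 74.3
y 25 -10.9 74.9
y 35 -11.3 74.5
y 45 -11.6 75.5
```

```bash
python3 - <<'E'
from h import *
from scipy.optimize import least_squares
p,d,o=wload('w5'); t=wcloud(d,0,0,True)*1e3
hsv=cv2.cvtColor(p,cv2.COLOR_BGR2HSV); m=hsv[...,1]<90
v,u=np.mgrid[0:420,0:560]
for nm,a,b in (('barrel',0,38),('stem',46,90)):
    s=m&(u>235)&(u<325)&(v>190)&(v<250)&(t[...,0]>a)&(t[...,0]<b)&(abs(t[...,2])<25)&(abs(t[...,1])<30)
    q=t[s]; 
    if len(q)<10: print(nm,len(q)); continue
    print(nm,len(q),q.min(0).round(1),q.max(0).round(1))
    f=lambda k:np.hypot(q[:,1]-k[0],q[:,2]-k[1])-k[2]
    r=least_squares(f,[0,0,14],loss='soft_l1'); print(r.x.round(2),np.std(r.fun).round(2))
    for R0 in ((12.5,14.5,16.75) if nm=='barrel' else (11,)):
        r=least_squares(lambda k:np.hypot(q[:,1]-k[0],q[:,2]-k[1])-R0,[0,0],loss='soft_l1'); print(R0,r.x.round(2),r.cost.round(2))
E
```

```text
barrel 1193 [  0.    0.8 -16.5] [37.9 15.4 16.6]
[-2.1   0.17 16.76] 0.21
12.5 [2.61 0.14] 333.65
14.5 [0.41 0.15] 111.93
16.75 [-2.09  0.17] 24.69
stem 355 [ 58.8  -1.6 -11.2] [89.9  9.4 10.7]
[-1.89 -0.17 10.74] 0.21
11 [-2.19 -0.17] 8.16
```

```bash
cat > d.py <<'E'
from h import *
import sys
G=frame(30,7.95); org=np.array([.5566,.0404,.1155])+G@[-.0011,0,.0006]
o=bot.get_obs(); g=(o['eef_pos']-org)@G
print('t',round(o['clock'],2),'F gauge',(o['ft_force']@G).round(1),'M',o['ft_torque'].round(2),'tcp gauge mm',(g*1e3).round(1),'grip',o['grip_width'].round(4),org)
for a in sys.argv[1:]:
    print(a,*delta(toolR(G),org+G@(np.array(eval(a))/1e3)))
E
python3 d.py "(-45,2.1,110)" "(-45,2.1,20)"
```

```text
Traceback (most recent call last):
  File "d.py", line 5, in <module>
    print('t',round(o['clock'],2),'F gauge',(o['ft_force']@G).round(1),'M',o['ft_torque'].round(2),'tcp gauge mm',(g*1e3).round(1),'grip',o['grip_width'].round(4),org)
                                                                                                                                          ^^^^^^^^^^^^^^^^^^^^^
AttributeError: 'float' object has no attribute 'round'
```

```bash
sed -i "s/o\['grip_width'\].round(4)/round(o['grip_width'],4)/" d.py
python3 d.py "(-45,2.1,110)" "(-45,2.1,20)"
```

```text
t 4.82 F gauge [-0.3 -0.5 -1. ] M [-0.09  0.58  0.01] tcp gauge mm [-47.7 -63.4 130.3] grip 0.037 [0.55535941 0.04022675 0.11546962]
(-45,2.1,110) [0.0825 0.2613 0.0121] [ 0.0083 -0.0072 -0.0103]
(-45,2.1,20) [0.4425 0.2595 0.0134] [ 0.0083 -0.0072 -0.0103]
```

Emit:
apply_moves:
  targets: [0.02, 0.1, 0.012, 0.008, -0.007, -0.01, 0, 0.05, 0.2, 0.012, 0.008, -0.007, -0.01, 0, 0.08, 0.26, 0.012, 0.008, -0.007, -0.01, 0, 0.18, 0.26, 0.012, 0.008, -0.007, -0.01, 0, 0.28, 0.26, 0.012, 0.008, -0.007, -0.01, 0, 0.37, 0.26, 0.013, 0.008, -0.007, -0.01, 0, 0.442, 0.26, 0.013, 0.008, -0.007, -0.01, 0, 0.442, 0.26, 0.013, 0.008, -0.007, -0.01, 0, 0.442, 0.26, 0.013, 0.008, -0.007, -0.01, 0]

```text
clock: 5.57
eef_pos: [0.5071, 0.0358, 0.1116]
tool_rot: [-0.035, 0.498, 0.06, 0.864]
ft_force: [1.1, -0.6, -0.6]
grip_width: 0.037
```

```bash
python3 d.py "(-45,2.1,20)" "(-14,2.1,20)"; python3 - <<'E'
from h import *
p,d,o=wshot('w6')
p,_=bot.camera('scene'); p=p[...,::-1]; cv2.imwrite('pics/s6.png',cv2.resize(p[120:280,200:400],None,fx=4,fy=4,interpolation=cv2.INTER_CUBIC)[:600])
E
```

```text
t 5.57 F gauge [ 0.6 -0.7 -1. ] M [-0.08  0.6   0.  ] tcp gauge mm [-43.9   2.3  20.9] grip 0.037 [0.55535941 0.04022675 0.11546962]
(-45,2.1,20) [ 0.0034 -0.0007 -0.0044] [0.0027 0.0032 0.0002]
(-14,2.1,20) [ 0.0036 -0.0009  0.1196] [0.0027 0.0032 0.0002]
```

View pics/w6.png

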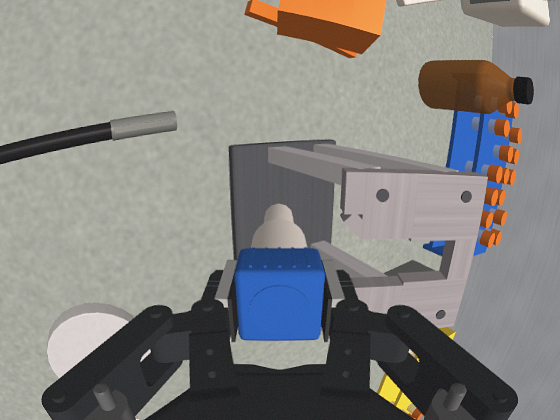

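View pics/s6.png

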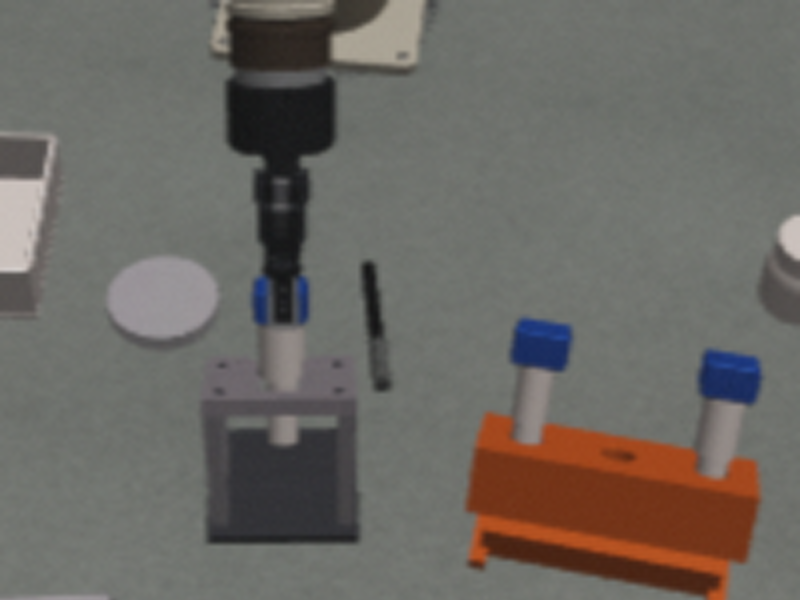

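Emit:
apply_moves:
  targets: [0.003, -0.001, 0.025, 0.003, 0.003, 0, 0, 0.003, -0.001, 0.05, 0.003, 0.003, 0, 0, 0.003, -0.001, 0.075, 0.003, 0.003, 0, 0, 0.003, -0.001, 0.095, 0.003, 0.003, 0, 0, 0.003, -0.001, 0.11, 0.003, 0.003, 0, 0, 0.003, -0.001, 0.12, 0.003, 0.003, 0, 0, 0.003, -0.001, 0.12, 0.003, 0.003, 0, 0, 0.003, -0.001, 0.12, 0.003, 0.003, 0, 0]

```text
clock: 6.33
eef_pos: [0.5336, 0.0382, 0.126]
tool_rot: [-0.034, 0.498, 0.059, 0.864]
ft_force: [0.9, 1.0, -0.5]
grip_width: 0.0371
```

```bash
python3 d.py "(-9,2.1,20)"; python3 - <<'E'
from h import *
p,d,o=wshot('w7')
G=frame(30,7.95); org=np.array([.5566,.0404,.1155])+G@[-.0011,0,.0006]
q=(wcloud(d,o['tool_rot'],o['eef_pos'])-org)@G*1e3
s=(abs(q[...,2]-6)<2.5)&(abs(q[...,1])<60)&(q[...,0]>-20)&(q[...,0]<85); f=q[s]
print('z',np.median(f[:,2]),'far x',np.percentile(f[:,0],99.5),'y max',np.percentile(f[:,1],99.5))
for x in (-8,-4,0,4,8,16,34,40,48):
    b=f[abs(f[:,0]-x)<2]; b=b[b[:,1]>0]; print(x,b[:,1].min().round(1) if len(b) else None)
b=f[abs(f[:,1]-30)<5]; print('near x',b[:,0].min())
E
```

```text
t 6.33 F gauge [ 0.6  0.8 -1. ] M [-0.08  0.62  0.04] tcp gauge mm [-13.7   1.   20. ] grip 0.0371 [0.55535941 0.04022675 0.11546962]
(-9,2.1,20) [0.0001 0.0044 0.0188] [-0.0032  0.0021  0.0024]
z 6.061525096537392 far x 75.65814913462906 y max 51.794872173713664
-8 13.5
-4 11.2
0 8.5
4 14.4
8 14.6
16 14.8
34 12.7
40 12.8
48 12.7
near x -9.867114149932325
```

View pics/w7.png

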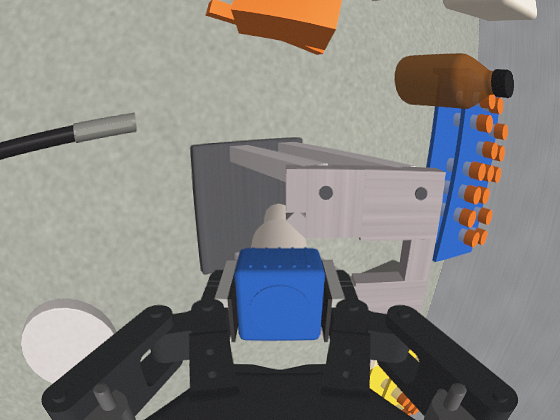

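Emit:
apply_moves:
  targets: [0, 0.002, 0.006, 0, 0, 0, 0, 0, 0.002, 0.012, 0, 0, 0, 0, 0, 0.002, 0.018, 0, 0, 0, 0, 0, 0.002, 0.022, 0, 0, 0, 0, 0, 0.002, 0.026, 0, 0, 0, 0]

```text
clock: 6.8
eef_pos: [0.5393, 0.0396, 0.1294]
tool_rot: [-0.034, 0.498, 0.059, 0.864]
ft_force: [-0.6, 0.6, -0.9]
grip_width: 0.0371
```

```bash
python3 d.py
```

```text
t 6.8 F gauge [-0.9  0.7 -0.5] M [-0.03  0.73 -0.03] tcp gauge mm [-6.9  1.6 20.1] grip 0.0371 [0.55535941 0.04022675 0.11546962]
```

Emit:
apply_moves:
  targets: [0, 0, 0.004, 0, 0, 0, 0, 0, 0, 0.008, 0, 0, 0, 0, 0, 0, 0.008, 0, 0, 0, 0]

```text
clock: 7.05
eef_pos: [0.5398, 0.0397, 0.1295]
tool_rot: [-0.034, 0.499, 0.059, 0.864]
ft_force: [-3.2, -0.4, -0.2]
grip_width: 0.0367
```

```bash
python3 d.py
```

```text
t 7.05 F gauge [-2.9  0.1  1.4] M [-0.13  1.2   0.01] tcp gauge mm [-6.4  1.6 19.9] grip 0.0367 [0.55535941 0.04022675 0.11546962]
```

Emit:
apply_moves:
  targets: [0, 0, 0.004, 0, 0, 0, 0, 0, 0, 0.008, 0, 0, 0, 0, 0, 0, 0.008, 0, 0, 0, 0, 0, 0, 0.008, 0, 0, 0, 0]

```text
clock: 7.38
eef_pos: [0.5402, 0.0397, 0.1295]
tool_rot: [-0.034, 0.5, 0.059, 0.863]
ft_force: [-5.6, -0.6, -0.6]
grip_width: 0.037
```

```bash
python3 d.py; python3 - <<'E'
from h import *
p,d,o=wshot('w8')
p,_=bot.camera('top'); p=p[...,::-1]; cv2.imwrite('pics/t8.png',cv2.resize(p[140:260,230:380],None,fx=4,fy=4,interpolation=cv2.INTER_CUBIC))
p,_=bot.camera('scene'); p=p[...,::-1]; cv2.imwrite('pics/s8.png',cv2.resize(p[180:280,220:320],None,fx=5,fy=5,interpolation=cv2.INTER_CUBIC))
E
```

```text
t 7.38 F gauge [-5.2  0.2  2.3] M [-0.2   1.84 -0.03] tcp gauge mm [-6.1  1.6 19.7] grip 0.037 [0.55535941 0.04022675 0.11546962]
```

View pics/w8.png

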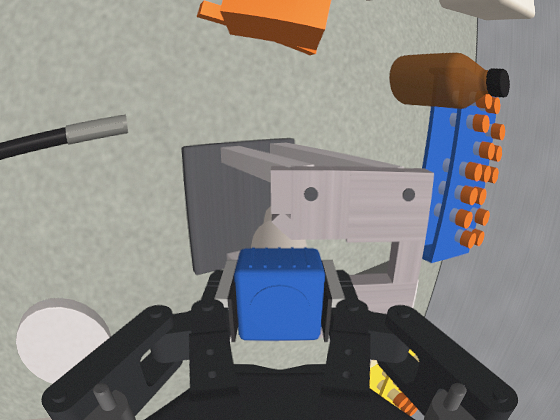

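View pics/s8.png

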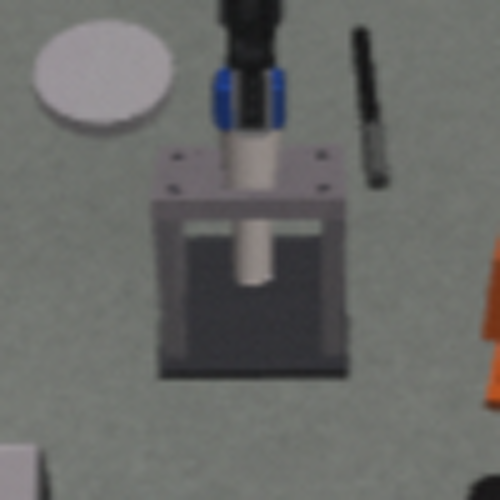

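```bash
python3 - <<'E'
from h import *
for n in ("scene","top"):
    W=np.load(f"pics/{n}W.npy"); 
    s=(W[...,2]>.063)&(W[...,2]<.078)&(W[...,1]>-.43)&(W[...,1]<-.16)&(W[...,0]>.47)&(W[...,0]<.75)
    q=(W[s][:,:2]*1000).astype(np.float32); print(n,len(q),cv2.minEnclosingCircle(q),cv2.fitEllipse(q),q.min(0),q.max(0))
    s=(W[...,2]>.048)&(W[...,2]<.062)&(W[...,1]>-.43)&(W[...,1]<-.16)&(W[...,0]>.25)&(W[...,0]<.46)
    q=(W[s][:,:2]*1000).astype(np.float32); print(n,'tray',len(q),cv2.minAreaRect(q))
    for a,b in((.5,.72),): 
        s=(W[...,2]>.001)&(W[...,2]<.01)&(abs(W[...,1]+.295)<.07)&(abs(W[...,0]-.61)<.07); print('floor z',np.median(W[s][:,2]))
E
python3 d.py "(-50,2.1,20)"
```

```text
scene 454 ((614.4802856445312, -275.51220703125), 101.31340789794922) ((615.6050415039062, -275.0771179199219), (193.68399047851562, 194.65087890625), 133.4007110595703) [ 516.3847 -374.1829] [ 715.7807  -175.75471]
scene tray 476 ((363.345458984375, -294.79473876953125), (168.2626190185547, 222.1410675048828), 5.7042388916015625)
floor z 0.005697098588377969
top 542 ((613.677978515625, -276.64178466796875), 100.05316162109375) ((613.368896484375, -275.80517578125), (193.9085235595703, 194.2723388671875), 18.859636306762695) [ 514.26575 -376.5287 ] [ 711.68036 -176.928  ]
top tray 729 ((361.7181396484375, -295.2205810546875), (160.9469757080078, 221.5593719482422), 5.365633487701416)
floor z 0.004656637087014026
t 7.53 F gauge [-6.1  0.7  3.2] M [-0.19  1.87 -0.03] tcp gauge mm [-6.1  1.6 19.7] grip 0.0371 [0.55535941 0.04022675 0.11546962]
(-50,2.1,20) [-0.0005  0.0016 -0.1757] [-0.0038 -0.0074  0.0021]
```

Emit:
apply_moves:
  targets: [0, 0, -0.02, 0, 0, 0, 0, 0, 0, -0.07, 0, 0, 0, 0, 0, 0, -0.14, 0, 0, 0, 0, 0, 0, -0.21, 0, 0, 0, 0, -0.1, 0, -0.24, 0, 0, 0, 0, -0.24, 0, -0.24, 0, 0, 0, 0, -0.38, 0, -0.24, 0, 0, 0, 0, -0.5, -0.05, -0.2, 0.15, 0, 0, 0, -0.55, -0.15, -0.15, 0.4, 0, 0, 0, -0.55, -0.28, -0.1, 0.65, 0, 0, 0, -0.55, -0.4, -0.05, 0.9, 0, 0, 0, -0.55, -0.4, -0.05, 0.9, 0, 0, 0]

```text
clock: 8.53
eef_pos: [0.482, -0.0752, 0.2486]
tool_rot: [0.161, 0.494, -0.057, 0.853]
ft_force: [0.7, 0.4, -0.5]
grip_width: 0.0368
```

```bash
cat > e.py <<'E'
from h import *
F=frame(45,3); o=bot.get_obs()
x=-F[:,2]; y=F[:,0]; Rt=np.stack([x,y,np.cross(x,y)],1)
foot=np.array([.614+.06,-.276,.017]); tcp=foot+.094*F[:,2]+.002*F[:,0]
print('t',round(o['clock'],2),o['eef_pos'].round(3),o['joint_pos'].round(2),'F',o['ft_force'].round(1),round(o['grip_width'],4),'tgt',tcp.round(3))
print('foot now',(o['eef_pos']+R.from_quat(o['tool_rot']).apply([.094,-.002,0])).round(3))
print('above',*delta(Rt,tcp+[-.0,0,.13])); print('tgt',*delta(Rt,tcp))
E
python3 e.py
```

```text
t 8.53 [ 0.482 -0.075  0.249] [-0.28 -0.16 -0.51  0.71  0.2   1.66] F [ 0.7  0.4 -0.5] 0.0368 tgt [ 0.609 -0.279  0.085]
foot now [ 0.529 -0.071  0.167]
above [ 0.323  -0.6682  0.6268] [ 2.3532 -0.3601  0.4021]
tgt [ 0.7705 -0.7815  0.3875] [ 2.3532 -0.3601  0.4021]
```

Emit:
apply_moves:
  targets: [0.02, -0.07, 0.06, 0.22, -0.03, 0.04, 0, 0.05, -0.14, 0.12, 0.45, -0.07, 0.08, 0, 0.08, -0.2, 0.19, 0.7, -0.1, 0.12, 0, 0.1, -0.27, 0.25, 0.94, -0.14, 0.16, 0, 0.1, -0.27, 0.25, 0.94, -0.14, 0.16, 0]

```text
clock: 8.95
eef_pos: [0.5262, -0.1556, 0.2358]
tool_rot: [0.372, 0.434, -0.142, 0.808]
ft_force: [0.7, -0.8, -1.9]
grip_width: 0.0369
```

```bash
python3 e.py
```

```text
t 8.95 [ 0.526 -0.156  0.236] [-0.48 -0.02 -0.48  0.59  0.36  1.97] F [ 0.7 -0.8 -1.9] 0.0369 tgt [ 0.609 -0.279  0.085]
foot now [ 0.58  -0.148  0.159]
above [ 0.2144 -0.1951  0.5272] [ 1.4136 -0.2319  0.2558]
tgt [ 0.6343 -0.4435  0.3471] [ 1.4136 -0.2319  0.2558]
```

Emit:
apply_moves:
  targets: [0.03, -0.03, 0.09, 0.22, -0.03, 0.04, 0, 0.06, -0.06, 0.17, 0.45, -0.07, 0.08, 0, 0.1, -0.1, 0.25, 0.7, -0.11, 0.12, 0, 0.14, -0.13, 0.34, 0.94, -0.15, 0.17, 0, 0.14, -0.13, 0.34, 0.94, -0.15, 0.17, 0]

```text
clock: 9.37
eef_pos: [0.5795, -0.2347, 0.2205]
tool_rot: [0.562, 0.344, -0.218, 0.72]
ft_force: [-0.2, -0.6, 0.2]
grip_width: 0.0369
```

```bash
python3 e.py
```

```text
t 9.37 [ 0.579 -0.235  0.221] [-0.6   0.13 -0.43  0.41  0.45  2.38] F [-0.2 -0.6  0.2] 0.0369 tgt [ 0.609 -0.279  0.085]
foot now [ 0.641 -0.229  0.15 ]
above [0.0827 0.0191 0.198 ] [ 0.4764 -0.0854  0.0894]
tgt [ 0.4678 -0.3235  0.1291] [ 0.4764 -0.0854  0.0894]
```

Emit:
apply_moves:
  targets: [0.03, 0, 0.07, 0.2, -0.03, 0.04, 0, 0.06, 0.01, 0.14, 0.4, -0.06, 0.08, 0, 0.08, 0.02, 0.2, 0.48, -0.085, 0.09, 0, 0.08, 0.02, 0.2, 0.48, -0.085, 0.09, 0, 0.08, 0.02, 0.2, 0.48, -0.085, 0.09, 0]

```text
clock: 9.78
eef_pos: [0.6079, -0.2767, 0.2166]
tool_rot: [0.645, 0.29, -0.252, 0.661]
ft_force: [0.0, 1.7, -0.7]
grip_width: 0.037
```

```bash
python3 e.py; python3 - <<'E'
from h import *
wshot('w9')
p,_=bot.camera('scene'); p=p[...,::-1]; cv2.imwrite('pics/s9.png',cv2.resize(p[110:290,70:330],None,fx=3,fy=3,interpolation=cv2.INTER_CUBIC))
E
```

```text
t 9.78 [ 0.608 -0.277  0.217] [-0.63  0.2  -0.39  0.32  0.47  2.61] F [ 0.   1.7 -0.7] 0.037 tgt [ 0.609 -0.279  0.085]
foot now [ 0.673 -0.273  0.149]
above [ 0.0076 -0.0023  0.0109] [ 0.0067 -0.0079  0.0013]
tgt [ 0.3756 -0.3698  0.0112] [ 0.0067 -0.0079  0.0013]
```

View pics/s9.png

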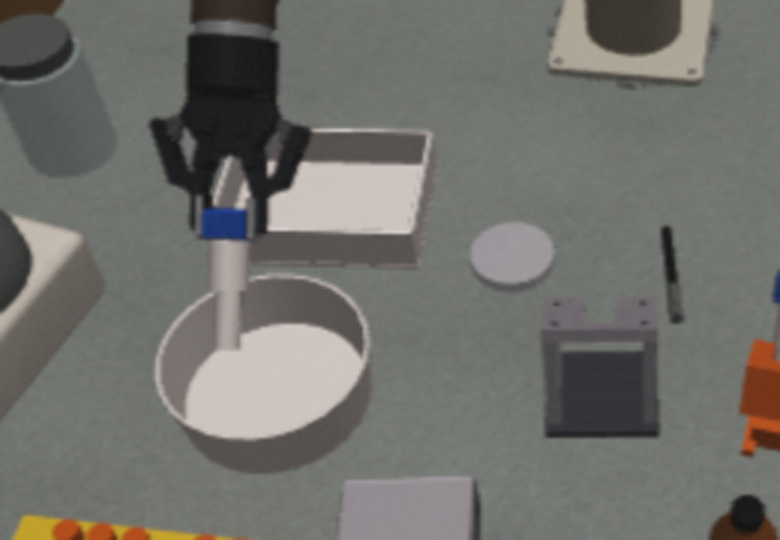

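View pics/w9.png

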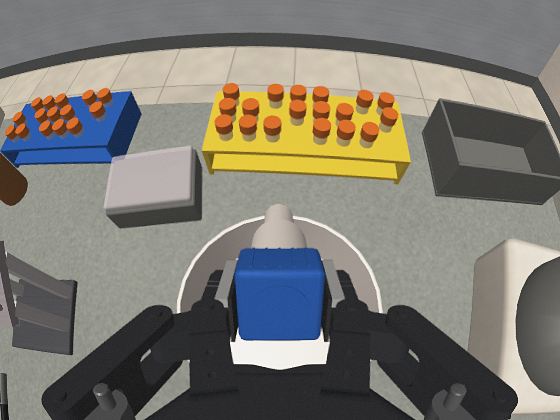

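The tube is over the tub, centred across it and with its foot towards the far side. I'll lower it straight down.

Emit:
apply_moves:
  targets: [0.06, -0.06, 0.005, 0, 0, 0, 0, 0.13, -0.13, 0.01, 0, 0, 0, 0, 0.2, -0.2, 0.01, 0, 0, 0, 0, 0.26, -0.26, 0.01, 0, 0, 0, 0, 0.3, -0.3, 0.01, 0, 0, 0, 0, 0.33, -0.33, 0.01, 0, 0, 0, 0, 0.35, -0.345, 0.01, 0, 0, 0, 0, 0.35, -0.345, 0.01, 0, 0, 0, 0]

```text
clock: 10.55
eef_pos: [0.608, -0.2784, 0.0922]
tool_rot: [0.646, 0.29, -0.253, 0.659]
ft_force: [-0.4, -0.9, -0.9]
grip_width: 0.0369
```

```bash
python3 e.py
```

```text
t 10.55 [ 0.608 -0.278  0.092] [-0.64  0.39 -0.54 -0.01  0.47  2.61] F [-0.4 -0.9 -0.9] 0.0369 tgt [ 0.609 -0.279  0.085]
foot now [ 0.673 -0.274  0.024]
above [-0.3451  0.3489  0.0028] [ 0.0009 -0.01    0.0054]
tgt [ 0.0236 -0.0178  0.0045] [ 0.0009 -0.01    0.0054]
```

Emit:
apply_moves:
  targets: [0.01, -0.01, 0, 0, 0, 0, 0, 0.02, -0.018, 0, 0, 0, 0, 0, 0.028, -0.024, 0, 0, 0, 0, 0, 0.028, -0.024, 0, 0, 0, 0, 0]

```text
clock: 10.88
eef_pos: [0.6096, -0.2795, 0.0847]
tool_rot: [0.646, 0.289, -0.252, 0.66]
ft_force: [-0.3, 0.6, -0.5]
grip_width: 0.0371
```

```bash
python3 e.py
```

```text
t 10.88 [ 0.61  -0.28   0.085] [-0.64  0.41 -0.54 -0.04  0.47  2.61] F [-0.3  0.6 -0.5] 0.0371 tgt [ 0.609 -0.279  0.085]
foot now [ 0.675 -0.276  0.017]
above [-0.3699  0.3667 -0.0015] [ 0.0017 -0.0062  0.0004]
tgt [-0.0022 -0.0009 -0.0007] [ 0.0017 -0.0062  0.0004]
```

Emit:
apply_moves:
  targets: [0, 0, 0, 0, 0, 0, 0.7, 0, 0, 0, 0, 0, 0, 0.7, 0, 0, 0, 0, 0, 0, 0.7, 0, 0, 0, 0, 0, 0, 0.7, 0, 0, 0, 0, 0, 0, 0.7, 0, 0, 0, 0, 0, 0, 0.7]

```text
clock: 11.38
eef_pos: [0.6096, -0.2796, 0.0847]
tool_rot: [0.646, 0.289, -0.252, 0.66]
ft_force: [-0.4, 0.1, -0.4]
grip_width: 0.0596
```

```bash
python3 e.py; python3 -c "
from h import *
wshot('w10')"
```

```text
t 11.38 [ 0.61  -0.28   0.085] [-0.64  0.41 -0.54 -0.04  0.47  2.61] F [-0.4  0.1 -0.4] 0.0596 tgt [ 0.609 -0.279  0.085]
foot now [ 0.674 -0.276  0.017]
above [-0.3698  0.3668 -0.0018] [ 0.0014 -0.0061  0.0004]
tgt [-0.002  -0.0009 -0.0009] [ 0.0014 -0.0061  0.0004]
```

View pics/w10.png

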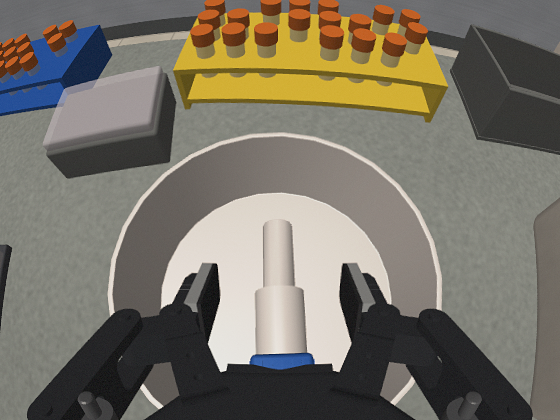

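The tube now lies flat in the tub, between and clear of the open fingers. I'll retreat straight back and up.

Emit:
apply_moves:
  targets: [-0.05, 0.05, 0, 0, 0, 0, 0.7, -0.12, 0.12, 0, 0, 0, 0, 0.7, -0.22, 0.22, 0, 0, 0, 0, 0.7, -0.33, 0.33, 0, 0, 0, 0, 0.7, -0.44, 0.4, 0, 0, 0, 0, 0.7, -0.56, 0.4, 0, 0, 0, 0, 0.7, -0.68, 0.4, 0, 0, 0, 0, 0.7, -0.8, 0.4, 0, 0, 0, 0, 0.7, -0.9, 0.4, 0, 0, 0, 0, 0.7, -0.9, 0.4, 0, 0, 0, 0, 0.7, -0.9, 0.4, 0, 0, 0, 0, 0.7]

```text
clock: 12.35
eef_pos: [0.5213, -0.2857, 0.3162]
tool_rot: [0.646, 0.287, -0.252, 0.661]
ft_force: [0.5, 0.0, 0.1]
grip_width: 0.0598
```

```bash
python3 - <<'E'
from h import *
o=bot.get_obs(); print(o['clock'],o['eef_pos'],o['ft_force'],abs(o['joint_vel']).max())
for n in('scene','top'):
    p,_=bot.camera(n); cv2.imwrite(f'pics/{n}_end.png',p[...,::-1])
E
```

```text
12.35 [ 0.52128201 -0.28568614  0.31615328] [0.46800723 0.00087243 0.09286061] 0.044912246281683624
```

View pics/scene_end.png

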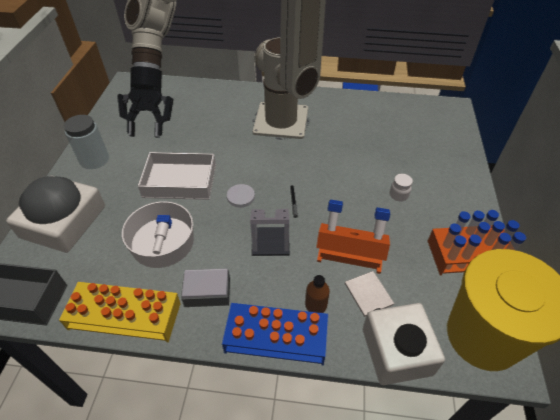

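View pics/top_end.png

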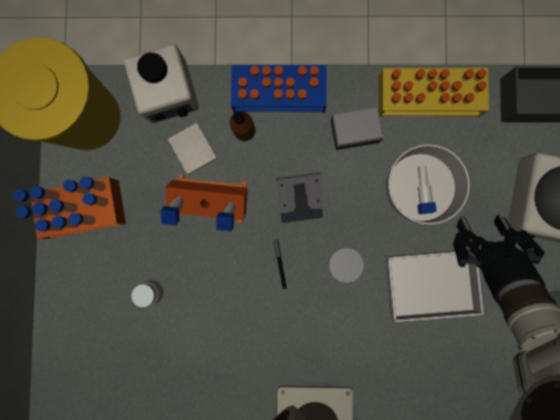

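The tube lies in the tub at top-view (425,190). The middle hole is empty, the other two tubes are at (171,215) and (225,221), and everything else is unmoved.

```bash
python3 -c "
from workcell import bot
print(bot.job_done())"
```

```text
the job is handed in; nothing more can be done
None
```

The middle tube failed the gauge check, so I lowered it into the round tub, released it there, and handed the job in at about 12.5 s.

- **Gauge check:** I slid the barrel in square to the plate. It stopped at the entrance with its axis at about gauge x = -6 mm, close to the -7 mm given for a 33.5 mm barrel. The contact force rose to about 6 N and was nearly symmetric (under 1 N sideways), so the barrel had not caught on one edge. A wrist-camera depth fit made before contact agreed, giving a barrel about 33.5 mm across.
- **Last checks:** The final top and scene pictures show the tube lying in the tub, the middle hole empty and the arm clear. The other two tubes and everything else look unmoved.
- **Disagreements:** The tube leaned about 2.5° beyond the rack's 30° before I gripped it, so I tilted the gripper to match. It also sat about 2 mm off-centre in the grip, which I allowed for at the gauge.

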